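# Fetch a culture dish from under the riser with the reacher

## Task

A lidded culture dish has slid under the low clear riser, where a hand does not fit. Take the reacher by its grip, slide its open jaws round the dish, squeeze the trigger until both jaws just hold the dish (gently: its thin plastic cracks if it is squeezed hard), and draw it, still held in the jaws, fully out in front of the riser. Then let go, leaving the dish flat on the worktop in front of the riser and the reacher lying there, without touching the dish with the gripper, ramming the riser or disturbing the box on it or the bottles.

Things in the scene. Friction and masses are not known exactly. Their poses are not given: they have to be found in the camera images.
- grip (a point): Middle of the reacher's pistol grip, 55 mm above the worktop. x runs level along the shaft to the jaws, y to the left seen so, z up. Two upright plates, outer faces at y = +26 mm (left, grey: the trigger) and -26 mm (right, fixed), each 52 mm long in x, from 10 to 85 mm above the worktop. Jaw pads are centred at x = 260 mm, jaw tips at 287 mm, front of the head between the jaws at 201 mm.
- reacher: Reacher lying on its sole: plastic grip, thin aluminium shaft, two black jaws; 330 mm long, 0.35 kg. Origin on the worktop below grip, same axes. It slides on its sole (90 x 62 x 8 mm, under the grip) and on a skid under its head (64 mm wide); shaft and jaws are lower than 27 mm.
- trigger (a joint): How far the trigger plate is squeezed to the fixed plate: 0 m free, 0.026 m full. Felt on the plates, its spring pushes back with 14 N at 0 plus about 0.5 N per mm. 1 mm of trigger closes each jaw 1.05 mm. Up to 3 mm the jaws stay wide enough for the dish; both pads seat on it somewhere from 10 to 22 mm (up to 2 mm sooner if off their middle). From there each mm adds about 1 N between each jaw and dish; 1 N there adds 2 N on the trigger.
- jaw_l: Left jaw: springy finger with a rubber pad (two upright ribs 24 mm apart that cradle the dish), 4 to 19 mm above the worktop. Origin at its hinge, 190 mm ahead of grip and 23 mm left. The ribs' inner faces, at rest, are 42 mm left of the reacher's x axis.
- jaw_r: Right jaw, hinged 190 mm ahead of grip and 23 mm right. Its rubber pad sits on a stiff screw, set differently each time: the ribs' inner faces, at rest, are 36 to 60 mm right of the reacher's x axis. The setting is not measured and does not change in use.
- dish: Clear round culture dish with lid, 60 mm in diameter, 15 mm high, 0.03 kg, lying flat on the worktop under the riser; origin at the centre of its underside. It cracks when a jaw presses on it with more than 4 N; 2 to 3 N per jaw holds it well.
- riser: Fixed low riser of clear acrylic: board 200 (x) x 260 (y) mm, underside 45, top 51 mm above the worktop, a 12 mm leg at each corner, a wall at the back (+x), open in front and at the sides. Origin on the worktop below its centre. The front edge is at its own x = -100 mm; its -x axis points out of the front, roughly to the robot's right (world -y).
- tip_box: Box of pipette tips, 118 x 68 x 63 mm, standing loose on the riser; origin at the centre of its underside.
- bottle: Small amber bottle, 50 mm in diameter, 101 mm high, standing on the worktop beyond the work; origin at the centre of its underside.
- buffer: White bottle, 56 mm in diameter, 111 mm high, standing on the worktop beyond the work; origin at the centre of its underside.

How it is judged:
By the outcome, as a careful person would: the job done as asked, in the order asked, and still so for the second after the job is handed in, with the robot touching nothing.
It also fails if it takes over 72 s, if anything falls off the work surface, if the arm or the gripper's body presses on something with over 40 N, if the wrist force passes 120 N, or if a joint passes its speed limit or range.

## Robot

A 6-joint arm with a two-finger parallel gripper is mounted at the origin on a cart in front of the work surface, level with it; the furniture and walls round the work are solid. World frame = base frame: x ahead of the robot, y to its left, z up, the work surface at z = 0. Lengths are in m, angles in degrees, forces in N, time in s.
With the tool pointing down it reaches from about 0.325 to 0.775 m from the base axis. Payload 5.5 kg.
Tool frame: the origin (TCP) lies at the very end of the fingers, on their centre line; the grasp point (between the pads) lies 19 mm behind it (ctrl.grip_depth is the distance from the TCP to the grasp point, in m); z points along the fingers, y is the direction in which the jaws open and shut (so a half turn about z gives the same grasp; the last joint's range is limited). The gripper opens to 88 mm and grips with 3 to 60 N. Pads are 20 mm wide; open, the fingers measure 115 mm over their backs; the gripper's body (75 mm by 178 mm) begins 61 mm behind the grasp point.
Start: joints at [61.667, 5.22, 70.514, -0, 104.267, -3.249], TCP at [0.254, 0.543, 0.223] pointing down, gripper open.
Joint ranges: [-164.24, 164.24], [-49.07, 125.15], [9.68, 141.18], [-86.29, 266.29], [3.28, 154.24], [-151.56, 151.56]. Speed limits (degrees/s): [147.25, 147.25, 172.46, 180, 180, 180].

## Interface

Orientations are given as a 3x3 rotation matrix whose columns are the frame's x, y, z axes.
In Python, from workcell import readout, optics, order, ctrl gives the robot as it stands.
- The arm moves only by the tool step_arm, never from a script. Its argument "increments" is a list of rows, each an object of numbers: "tx", "ty", "tz": the shift along the tool's x, y, z in mm; "roll": the turn about the tool's z in degrees. A call has 1 to 12 rows; each row shifts and turns the pose as measured when the row begins, along the tool's axes as they then stand; what a row does not reach is not made up. A row lasts 1/8 s, in which the tool goes at most 62.5 mm and 10.7 degrees, less where a joint would pass 70% of its speed; a pose out of reach is approached as far as the arm can. A call with a gripper value outside its range is refused whole. "gripper" is the gripper command: -1 is shut, 1 is fully open, values between are in proportion, set as the call begins (left out, the last holds). The fingers move at their own pace and stop on an object; the grip force is fixed at half the most. Time passes only in rows, so rows that do not move let the fingers close. It gives the time, the measured TCP pose, the force and the opening at its end, in the units of the state.
- readout.state(): the state, without advancing time (a new reading comes with each control period).
- optics.capture(name): name is "scene" or "top" or "wrist"; returns a dict with "pixels" (420x560x3 uint8, red, green, blue), "fx", "fy", "cx", "cy" (pixels), "position" and "orientation" of the camera in the world; the wrist camera has in their place "T_tool_cam" (4x4, takes a point from camera to tool coordinates, whose origin is the TCP and whose axes are the flange's). Camera axes: x right, y down, z forward; pixel columns grow to the right and rows downward; lengths in m; the calibration is good to about 2 mm. A picture is of the moment at which its call begins: read the wrist's pose just before it. There is no depth.
- order.hand_in(): hands the job in, once; it reports no verdict.
The state is a dict: "t": time; "qpos": joint angles; "joint_velocities": joint speeds; "tau": joint torques, N m; "tcp_pos": TCP position; "orientation": TCP orientation; "force": force on the tool from outside, world axes, zero at the start; "wrist_torque": the same for the moment, N m; "width": finger opening in m.
Only numpy, scipy, OpenCV 4.12 (cv2) and the standard library are available. Lean on these libraries where they do the work, as an engineer would, in place of code of your own. Each camera call takes 0.05 s, during which the arm holds its last target. There are 200 camera calls.

## Working session

There is one attempt and no reset: what is moved stays moved. The work goes in short steps, Python scripts to look and compute and a tool call to move; the robot and the scene stay as the last step left them, time stands still between calls to the robot, and variables do not carry over. Pictures are saved under pics/ and viewed, about 8 in all and at most 12, crops included, and the job is handed in when it is done.

Besides the shell and the picture viewer there is one more tool, called after "Emit:" as name(argument=value, ...) on one line, values as JSON. step_arm: Moves the arm, as the interface text tells. Its arguments: {"type":"object","properties":{"increments":{"type":"array"},"gripper":{"type":"number"}},"required":["increments"]}

```bash
ls; mkdir -p pics; cat > h.py <<'E'
import numpy as np, cv2
from workcell import readout, optics, order, ctrl
def cap(n,f=None):
    s=readout.state(); c=optics.capture(n)
    if n=='wrist':
        T=np.eye(4);T[:3,:3]=np.array(s['orientation']).reshape(3,3);T[:3,3]=s['tcp_pos'];T=T@np.array(c['T_tool_cam'])
        c['position']=T[:3,3];c['orientation']=T[:3,:3]
    if f: cv2.imwrite('pics/'+f,c['pixels'][...,::-1])
    return c
def ray(c,u,v,z):
    d=np.array(c['orientation'])@[(u-c['cx'])/c['fx'],(v-c['cy'])/c['fy'],1]
    p=np.array(c['position']); return p+d*(z-p[2])/d[2]
def proj(c,P):
    q=np.array(c['orientation']).T@(np.array(P)-np.array(c['position'])); return q[0]/q[2]*c['fx']+c['cx'],q[1]/q[2]*c['fy']+c['cy']
E
python3 - <<'E'
from h import *
np.set_printoptions(precision=4,suppress=True)
print(readout.state(), ctrl.grip_depth)
a=cap('top');b=cap('scene')
for c in (a,b): print(c['position'],c['orientation'],c['fx'])
cv2.imwrite('pics/top.png',cv2.resize(a['pixels'][...,::-1],(800,600)));cv2.imwrite('pics/scene.png',cv2.resize(b['pixels'][...,::-1],(800,600)))
np.save('top0.npy',a['pixels'])
E
```

```text
pics
{'t': 0.0, 'qpos': array([ 61.6684,   5.2625,  70.5816,  -0.0013, 104.2659,  -3.2481]), 'joint_velocities': array([0.0367, 0.0274, 0.0224, 0.0097, 0.1017, 0.0882]), 'tau': array([ -0.0023, -44.6456, -40.6438,   0.0696,   0.0293,  -0.0001]), 'tcp_pos': array([0.2542, 0.5432, 0.2215]), 'orientation': array([[-0.9057,  0.4239, -0.0009],
       [ 0.4239,  0.9057, -0.0017],
       [ 0.0001, -0.0019, -1.    ]]), 'force': array([-0.3507, -0.1084, -0.0314]), 'wrist_torque': array([-0.0232,  0.0315, -0.0149]), 'width': 0.08791412788724497} 0.0187
[ 0.4903 -0.0104  1.4236] [[ 0.0058 -0.9952  0.0972]
 [-1.     -0.0056  0.0017]
 [-0.0011 -0.0972 -0.9953]] 541.4392562097012
[ 0.0023 -0.7578  0.6251] [[ 0.7569 -0.3288  0.5648]
 [-0.6534 -0.3903  0.6486]
 [ 0.0072 -0.86   -0.5103]] 433.3792045889552
```

View pics/top.png

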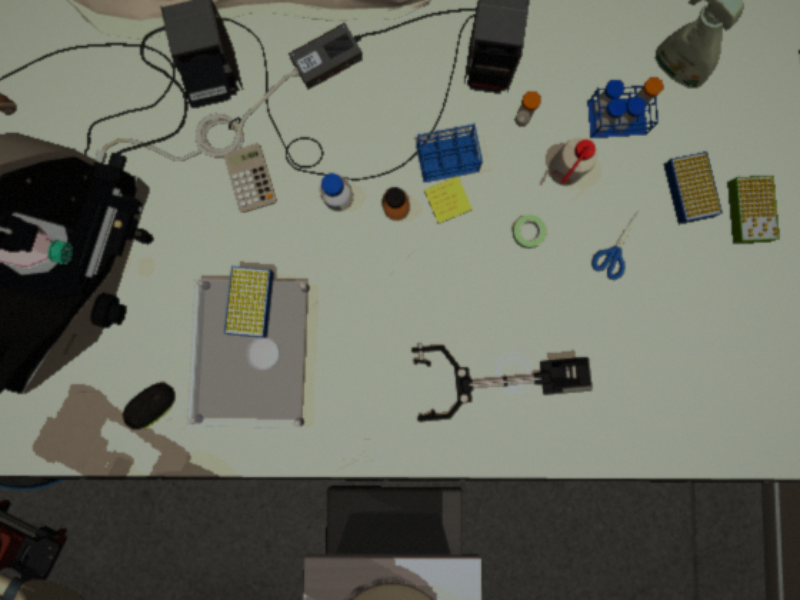

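View pics/scene.png

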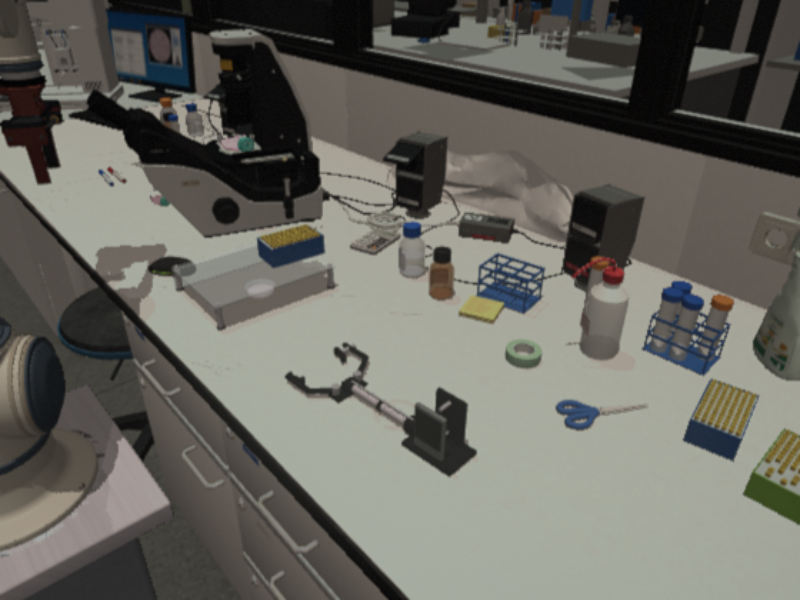

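The top view shows the reacher with its grip at about (567,375) and its jaws at (420–470, 350–418), pointing left (+y). The riser spans (190–310, 278–425), with the dish under it at about (262,353) and the tip box at (248,300). The scene view agrees.

```bash
python3 - <<'E'
from h import *
np.set_printoptions(precision=4,suppress=True)
a=cap('top');b=cap('scene');k=1.42857
def P(n,u,v,z,c=a): print(n,ray(c,u/k,v/k,z))
P('dish top',262,353,.015);P('dish scene',260,288,.015,b)
for n,u,v in [('FR',302,422),('FL',305,287),('BR',194,422),('BL',203,286)]: P('leg '+n,u,v,.051)
for n,u,v in [('edge f near',306,425),('edge f far',309,280),('b near',189,425),('b far',201,277)]: P(n,u,v,.051)
P('box top',248,300,.114);P('amber',396,197,.1);P('white',333,184,.11)
P('plateL',567,388,.085);P('plateR',567,362,.085);P('sole r',592,375,.085)
P('jawLtip',419,418,.015);P('jawRtip',419,348,.015);P('hingeL',464,397,.02);P('hingeR',460,369,.02);P('shaft1',535,379,.02);P('shaft0',475,382,.02)
# black mask of reacher
im=a['pixels'].astype(int);m=(im.max(2)<75).astype(np.uint8)
m[:, :285]=0;m[:,420:]=0;m[:235]=0;m[298:]=0
n,l,s,c=cv2.connectedComponentsWithStats(m)
for i in range(1,n):
  if s[i,4]>15: print(s[i],c[i],ray(a,*c[i],.02))
cv2.imwrite('pics/c1.png',cv2.resize(im[170:300,130:425].astype(np.uint8)[...,::-1],None,fx=2.7,fy=2.7,interpolation=cv2.INTER_CUBIC))
E
```

```text
dish top [0.5123 0.2374 0.015 ]
dish scene [0.5106 0.228  0.015 ]
leg FR [0.3915 0.1581 0.051 ]
leg FL [0.6296 0.157  0.051 ]
leg BR [0.3904 0.3476 0.051 ]
leg BL [0.6303 0.3391 0.051 ]
edge f near [0.3864 0.151  0.051 ]
edge f far [0.6422 0.1501 0.051 ]
b near [0.3852 0.3562 0.051 ]
b far [0.6465 0.3431 0.051 ]
box top [0.6004 0.2458 0.114 ]
amber [ 0.7829 -0.0046  0.1   ]
white [0.8029 0.1045 0.11  ]
plateL [ 0.4543 -0.3001  0.085 ]
plateR [ 0.4988 -0.3008  0.085 ]
sole r [ 0.4768 -0.3435  0.085 ]
jawLtip [ 0.3973 -0.048   0.015 ]
jawRtip [ 0.523  -0.0476  0.015 ]
hingeL [ 0.4354 -0.1287  0.02  ]
hingeR [ 0.4855 -0.1216  0.02  ]
shaft1 [ 0.4684 -0.2568  0.02  ]
shaft0 [ 0.4624 -0.1486  0.02  ]
[288 242  43  53 472] [313.8602 269.197 ] [ 0.4575 -0.1006  0.02  ]
[290 251  11   5  32] [294.9062 252.8125] [ 0.4992 -0.0517  0.02  ]
[373 250  41  26 775] [393.7948 261.9445] [ 0.4772 -0.3066  0.02  ]
```

View pics/c1.png

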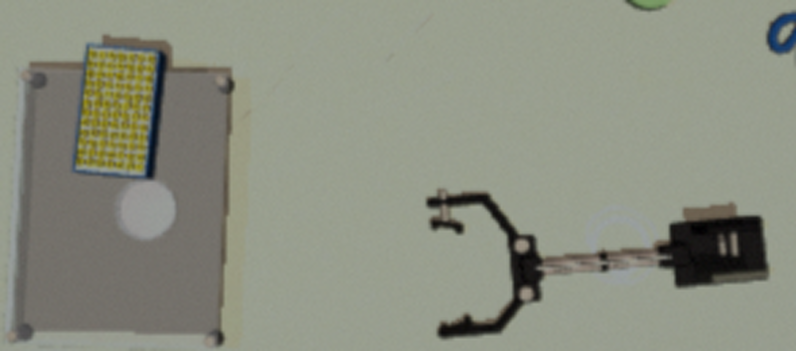

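The crop shows the dish as a disc at (147,209), the jaws with the right pad on its screw at (447,225), and the shaft tilted about 3° from +y. I'll move over the riser for a closer wrist view.

Emit:
step_arm(increments=[{"tx": -46, "ty": -26, "tz": -8}, {"tx": -46, "ty": -26, "tz": -8}, {"tx": -46, "ty": -26, "tz": -8}, {"tx": -46, "ty": -26, "tz": -8}, {"tx": -46, "ty": -26, "tz": -8}, {"tx": -46, "ty": -26, "tz": -8}, {"tx": -46, "ty": -26, "tz": -8}, {"tx": -46, "ty": -26, "tz": -8}, {"tx": 0}], gripper=1)

```text
$.increments[0]: bad value
```

```bash
python3 - <<'E'
from h import *
np.set_printoptions(precision=4,suppress=True)
w=cap('wrist','w1.png');print(w['T_tool_cam'],w['position'],w['fx'],readout.state()['tcp_pos'])
for n,p in [('dish',(.511,.233,.015)),('legFR',(.3915,.158,.051)),('legFL',(.63,.157,.051)),('legBL',(.63,.339,.051)),('box',(.6,.2458,.114))]: print(n,proj(w,p))
E
```

```text
[[ 0.0001 -0.9552 -0.296   0.0821]
 [ 1.      0.0007 -0.0019  0.0013]
 [ 0.0021 -0.296   0.9552 -0.1609]
 [ 0.      0.      0.      1.    ]] [0.1806 0.5794 0.3828] 318.1356574392463 [0.2543 0.5433 0.2221]
dish (np.float64(161.2121022016065), np.float64(412.9214828274918))
legFR (np.float64(57.80036681361665), np.float64(394.02389965596143))
legFL (np.float64(150.85068903919597), np.float64(503.4452831273376))
legBL (np.float64(256.8133119670681), np.float64(468.3599738639505))
box (np.float64(179.11107616194113), np.float64(527.8703362595331))
```

View pics/w1.png

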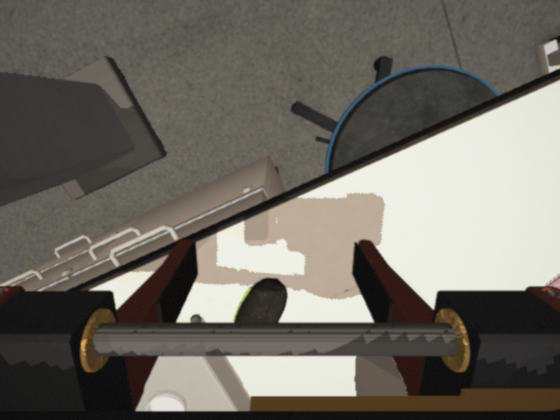

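The move was refused, probably because every key has to be present. This wrist view shows only the bench edge and mouse. I'll retry with full rows.

Emit:
step_arm(increments=[{"tx": -45, "ty": -34, "tz": -5, "roll": 0}, {"tx": -45, "ty": -34, "tz": -5, "roll": 0}, {"tx": -45, "ty": -34, "tz": -5, "roll": 0}, {"tx": -45, "ty": -34, "tz": -5, "roll": 0}, {"tx": -45, "ty": -34, "tz": -5, "roll": 0}, {"tx": -45, "ty": -34, "tz": -5, "roll": 0}, {"tx": -45, "ty": -34, "tz": -5, "roll": 0}, {"tx": -45, "ty": -34, "tz": -5, "roll": 0}, {"tx": -45, "ty": -34, "tz": -5, "roll": 0}], gripper=1)

```text
t: 1.38
tcp_pos: [0.4966, 0.0841, 0.2666]
orientation: [[-0.909, 0.417, -0.0], [0.417, 0.909, -0.003], [-0.001, -0.003, -1.0]]
force: [1.1, 0.6, 0.2]
width: 0.0879
```

Emit:
step_arm(increments=[{"tx": 0, "ty": 0, "tz": 0, "roll": 10.5}, {"tx": 0, "ty": 0, "tz": 0, "roll": 10.5}, {"tx": 0, "ty": 0, "tz": 0, "roll": 10.5}, {"tx": 0, "ty": 0, "tz": 0, "roll": 10.5}, {"tx": 0, "ty": 0, "tz": 0, "roll": 10.5}, {"tx": 0, "ty": 0, "tz": 0, "roll": 10.5}, {"tx": 0, "ty": 0, "tz": 0, "roll": 0}, {"tx": 0, "ty": 0, "tz": 0, "roll": 0}])

```text
t: 2.38
tcp_pos: [0.498, 0.0787, 0.2657]
orientation: [[-0.019, 1.0, -0.002], [1.0, 0.019, -0.004], [-0.004, -0.002, -1.0]]
force: [0.1, -0.1, -0.4]
width: 0.0876
```

```bash
python3 - <<'E'
from h import *
np.set_printoptions(precision=4,suppress=True)
w=cap('wrist','w2.png');np.savez('w2.npz',**w);print(w['position'],readout.state())
for n,p in [('dish',(.511,.233,.015)),('legFR',(.3915,.158,.051)),('legFL',(.63,.157,.051)),('legBL',(.63,.339,.051)),('box',(.6,.2458,.114))]: print(n,proj(w,p))
E
```

```text
[0.4971 0.1624 0.4263] {'t': 2.425, 'qpos': array([  5.2627,  -8.6016,  79.6841,  -0.2317, 109.0611,   4.126 ]), 'joint_velocities': array([-0.0205,  0.0359,  0.1014, -0.128 , -0.0191,  0.8085]), 'tau': array([ -0.0054, -33.77  , -40.2807,   0.0513,   0.0217,  -0.0029]), 'tcp_pos': array([0.498 , 0.0787, 0.2657]), 'orientation': array([[-0.0185,  0.9998, -0.0021],
       [ 0.9998,  0.0185, -0.004 ],
       [-0.004 , -0.0022, -1.    ]]), 'force': array([-0.0215,  0.3705,  0.118 ]), 'wrist_torque': array([-0.0275,  0.0151, -0.0042]), 'width': 0.08800048110923504}
dish (np.float64(289.0338735783931), np.float64(40.42687589329037))
legFR (np.float64(182.19479187459294), np.float64(105.92830941421987))
legFL (np.float64(393.3092016973151), np.float64(111.09200517762416))
legBL (np.float64(418.35842724718975), np.float64(-86.85943888737884))
box (np.float64(397.86327560775476), np.float64(4.113936826830951))
```

View pics/w2.png

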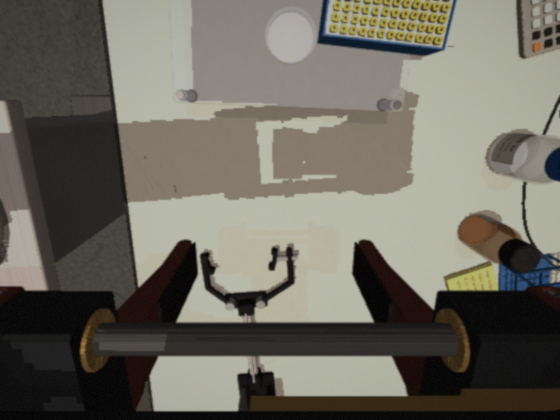

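The view shows the dish at (290,36), the front legs at (185,96) and (390,103), the box above right, and both jaws at (210,265) and (275,262). Next I'll view the jaws and the grip from above.

Emit:
step_arm(increments=[{"tx": -50, "ty": -5, "tz": 0, "roll": 0}, {"tx": -50, "ty": -5, "tz": 0, "roll": 0}, {"tx": -50, "ty": -5, "tz": 0, "roll": 0}, {"tx": -50, "ty": -5, "tz": 0, "roll": 0}, {"tx": -50, "ty": -5, "tz": 0, "roll": 0}, {"tx": 0, "ty": 0, "tz": 0, "roll": 0}, {"tx": 0, "ty": 0, "tz": 0, "roll": 0}])

```text
t: 3.3
tcp_pos: [0.4786, -0.178, 0.2659]
orientation: [[-0.037, 0.999, -0.002], [0.999, 0.037, -0.003], [-0.003, -0.002, -1.0]]
force: [0.9, -0.2, 0.1]
width: 0.0878
```

```bash
python3 - <<'E'
from h import *
w=cap('wrist');np.savez('w3.npz',**w);print(w['position'],readout.state()['tcp_pos'])
cv2.imwrite('pics/w3.png',cv2.resize(w['pixels'][0:300,130:430][...,::-1],(600,600),interpolation=cv2.INTER_CUBIC))
for n,p in [('jL',(.3973,-.048,.015)),('grip',(.476,-.31,.08))]: print(n,proj(w,p))
E
```

```text
[ 0.47624342 -0.09437419  0.42653639] [ 0.47865554 -0.17777756  0.26585365]
jL (np.float64(211.0301120847384), np.float64(60.46946822823125))
grip (np.float64(269.0745723250438), np.float64(285.7961611181668))
```

Emit:
step_arm(increments=[{"tx": -50, "ty": 0, "tz": 0, "roll": 0}, {"tx": -50, "ty": 0, "tz": 0, "roll": 0}, {"tx": -50, "ty": 0, "tz": 0, "roll": 0}, {"tx": -50, "ty": 0, "tz": 0, "roll": 0}, {"tx": 0, "ty": 0, "tz": 0, "roll": 0}, {"tx": 0, "ty": 0, "tz": 0, "roll": 0}])

```text
t: 4.1
tcp_pos: [0.4924, -0.3735, 0.2674]
orientation: [[-0.057, 0.998, 0.001], [0.998, 0.057, -0.002], [-0.002, 0.001, -1.0]]
force: [-0.6, 0.1, -0.1]
width: 0.0882
```

```bash
python3 - <<'E'
from h import *
w=cap('wrist');np.savez('w4.npz',**w);print(w['position'],readout.state()['tcp_pos'])
a=np.load('w3.npz')['pixels']
im=np.hstack([cv2.resize(x[0:300,160:400][...,::-1],(400,500),interpolation=cv2.INTER_CUBIC) for x in (a,w['pixels'])])
cv2.imwrite('pics/w34.png',im)
E
```

```text
[ 0.4879347  -0.29019067  0.42813389] [ 0.49233119 -0.37338586  0.26723152]
```

View pics/w34.png

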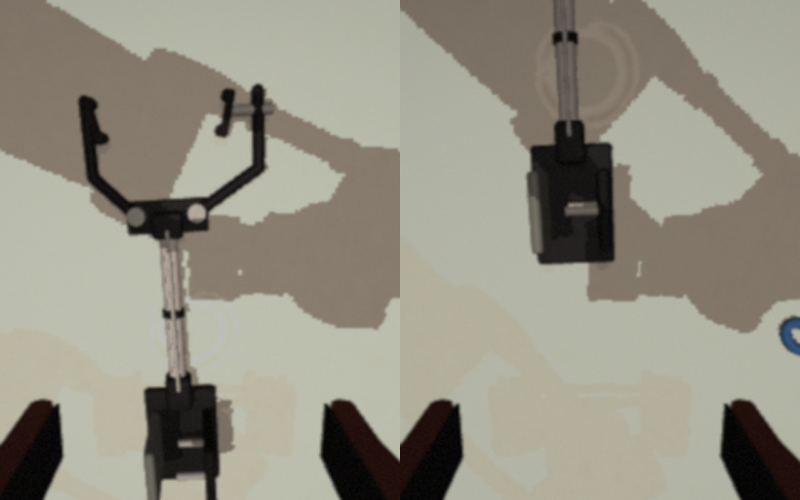

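Left panel: left pad ribs at about (97,102) and (107,138), right pad ribs at about (222,95) and (217,130), and the shaft from (168,235) to (178,385). Right panel: the sole, with corners at about (531,146), (611,146), (613,262) and (539,262).

```bash
python3 - <<'E'
from h import *
np.set_printoptions(precision=4,suppress=True)
L=lambda f:{k:v for k,v in np.load(f).items()}
w2,w3,w4=L('w2.npz'),L('w3.npz'),L('w4.npz')
A=lambda u,v,z:ray(w3,160+.6*u,.6*v,z)[:2]
B=lambda u,v,z:ray(w4,160+.6*(u-400),.6*v,z)[:2]
s0,s1=A(168,240,.018),A(178,385,.018); b1,b0=B(568,120,.02),B(565,5,.018)
print('shaft',s0,s1,b0,b1)
pts=np.array([s0,s1,b0,b1]);vx,vy,x0,y0=cv2.fitLine(pts.astype(np.float32),cv2.DIST_L2,0,.01,.01).ravel()
if vy<0:vx,vy=-vx,-vy
X=np.array([vx,vy]);Y=np.array([-vy,vx]);print('heading',np.degrees(np.arctan2(vy,vx)))
c=[B(531,146,.008),B(611,146,.008),B(613,262,.008),B(539,262,.008)];print('sole corners',c,np.mean(c,0))
for n,p in [('fl',c[0]),('fr',c[1]),('br',c[2]),('bl',c[3]),('Lrib up',A(97,102,.012)),('Lrib lo',A(107,138,.012)),('Rrib up',A(222,95,.012)),('Rrib lo',A(217,130,.012)),('hL',A(136,217,.022)),('hR',A(197,213,.022)),('Ltip',A(84,97,.012)),('Rtip',A(258,86,.012)),('head',A(168,200,.022)),('pl top f',B(530,172,.085)),('pl top b',B(537,252,.085)),('pr f',B(605,170,.085)),('pr b',B(606,250,.085))]:
    d=p-[x0,y0];print(n,p,'along',d@X*1000,'lat',d@Y*1000)
# dish from w2
g=cv2.cvtColor(w2['pixels'],cv2.COLOR_RGB2GRAY);print(g[36,290],g[36,230],g[36,350])
m=((g>(int(g[36,290])+int(g[36,230]))/2)).astype(np.uint8);m[90:]=0;m[:,:240]=0;m[:,322:]=0
n,l,s,cc=cv2.connectedComponentsWithStats(m);i=l[36,290];print(s[i],cc[i])
x,y,ww,h,_=s[i];u=x+ww/2-.5;v=y+h/2-.5
for z in(.0,.0075,.015):print('dish',ray(w2,u,v,z), 'width',np.linalg.norm(ray(w2,x-.5,v,z)-ray(w2,x+ww-.5,v,z)))
print('legs',ray(w2,182,96,.048),ray(w2,386,104,.048))
print(np.median(g[60:140,170:420:10],1).astype(int))
E
```

```text
shaft [ 0.4589 -0.1435] [ 0.47   -0.2623] [ 0.4637 -0.1824] [ 0.469  -0.2545]
heading 95.10557
sole corners [array([ 0.4417, -0.273 ]), array([ 0.5012, -0.2695]), array([ 0.5087, -0.3558]), array([ 0.4501, -0.3591])] [ 0.4754 -0.3143]
fl [ 0.4417 -0.273 ] along -59.91295256671182 lat 29.132629202872437
fr [ 0.5012 -0.2695] along -61.81186212925327 lat -30.4109309307478
br [ 0.5087 -0.3558] along -148.35277198025548 lat -30.221167025525794
bl [ 0.4501 -0.3591] along -146.4937831698567 lat 28.477442749310814
Lrib up [ 0.4053 -0.0482] along 167.23860990543653 lat 45.407122660520514
Lrib lo [ 0.4122 -0.0721] along 142.76210522486585 lat 40.63888284678833
Rrib up [ 0.4947 -0.0403] along 167.13387572970538 lat -44.39279020130153
Rrib lo [ 0.4924 -0.0637] along 144.01584922646825 lat -39.95683194824178
hL [ 0.4348 -0.127 ] along 86.06846211436148 lat 23.03257597059173
hR [ 0.4801 -0.1224] along 86.62472389104174 lat -22.520180481865715
Ltip [ 0.396  -0.0452] along 171.0018082762405 lat 54.36831678983159
Rtip [ 0.52   -0.0335] along 171.64800602695416 lat -70.1689340250354
head [ 0.4583 -0.1
[... 239 characters left out ...]
3595653 lat -23.6752121032295
pr b [ 0.4999 -0.3363] along -128.16637161446675 lat -23.14580577817509
175 133 155
[ 266   13   49   50 1865] [290.029   37.4606]
dish [0.5126 0.2388 0.    ] width 0.05903303984008803
dish [0.5123 0.2374 0.0075] width 0.057994340680431286
dish [0.512  0.2361 0.015 ] width 0.05695564152077453
legs [0.3912 0.1687 0.048 ] [0.6218 0.1645 0.048 ]
[137 137 137 137 137 137 137 136 137 137 137 137 137 137 137 138 137 138
 138 138 137 138 137 138 138 138 138 138 138 138 138 138 138 138 138 138
 138 138 138 139 139 139 140 140 140 139 138 138 129 117 111 111 110 110
 110 111 112 120 122 123 123 123 124 123 123 123 124 123 124 123 123 123
 123 123 123 123 124 124 124 124]
```

Grip at (0.4752, −0.3140), heading 95.1°. The right pad rests about 42 mm out, so both pads should seat near 13.8 mm of trigger. The dish is at (0.512, 0.2375). I'll align over the grip.

Emit:
step_arm(increments=[{"tx": 0, "ty": 0, "tz": 0, "roll": -1.8}, {"tx": 30, "ty": -6, "tz": 50, "roll": 0}, {"tx": 30, "ty": -6, "tz": 50, "roll": 0}, {"tx": 0, "ty": 0, "tz": 0, "roll": 0}, {"tx": 0, "ty": 0, "tz": 0, "roll": 0}], gripper=1)

```text
t: 4.78
tcp_pos: [0.4762, -0.3089, 0.1682]
orientation: [[-0.102, 0.995, 0.006], [0.995, 0.102, -0.006], [-0.006, 0.005, -1.0]]
force: [-0.3, 0.4, 0.6]
width: 0.0877
```

Emit:
step_arm(increments=[{"tx": -5, "ty": -1.5, "tz": 40, "roll": 0.5}, {"tx": 0, "ty": 0, "tz": 40, "roll": 0}, {"tx": 0, "ty": 0, "tz": 30, "roll": 0}, {"tx": 0, "ty": 0, "tz": 0, "roll": 0}, {"tx": 0, "ty": 0, "tz": 0, "roll": 0}])

```text
t: 5.4
tcp_pos: [0.4865, -0.3246, 0.0758]
orientation: [[-0.094, 0.995, 0.03], [0.995, 0.094, -0.025], [-0.028, 0.028, -0.999]]
force: [0.4, 0.0, 0.3]
width: 0.0878
```

The tool tilted about 2° during the fast descent. I'll go back up to see whether the tilt reverses, then descend slowly.

Emit:
step_arm(increments=[{"tx": 0, "ty": 0, "tz": -40, "roll": 0}, {"tx": 0, "ty": 0, "tz": -40, "roll": 0}, {"tx": 0, "ty": 0, "tz": 0, "roll": 0}, {"tx": 0, "ty": 0, "tz": 0, "roll": 0}])

```text
t: 5.9
tcp_pos: [0.4868, -0.3251, 0.1677]
orientation: [[-0.093, 0.995, 0.041], [0.995, 0.095, -0.033], [-0.037, 0.038, -0.999]]
force: [0.3, 0.3, -1.4]
width: 0.0879
```

Emit:
step_arm(increments=[{"tx": 0, "ty": 0, "tz": 0, "roll": 0}, {"tx": 0, "ty": 0, "tz": 0, "roll": 0}, {"tx": 0, "ty": 0, "tz": 0, "roll": 0}, {"tx": 0, "ty": 0, "tz": 0, "roll": 0}])

```text
t: 6.4
tcp_pos: [0.486, -0.3246, 0.1647]
orientation: [[-0.094, 0.995, 0.037], [0.995, 0.095, -0.031], [-0.034, 0.034, -0.999]]
force: [0.3, -0.1, -1.0]
width: 0.0881
```

```bash
python3 - <<'E'
from h import *
np.set_printoptions(precision=4,suppress=True)
print(readout.state())
E
```

```text
{'t': 6.4, 'qpos': array([-37.01  ,  -0.0089,  81.8026,  -0.1105,  95.4348, -42.4284]), 'joint_velocities': array([ 0.053 ,  0.2689,  0.3678, -0.0583, -0.048 ,  0.0927]), 'tau': array([ -0.0015, -40.9935, -40.9841,   0.0334,  -0.1856,   0.0019]), 'tcp_pos': array([ 0.486 , -0.3246,  0.1647]), 'orientation': array([[-0.0936,  0.9949,  0.0375],
       [ 0.995 ,  0.0947, -0.0306],
       [-0.034 ,  0.0344, -0.9988]]), 'force': array([ 0.2916, -0.0522, -1.0067]), 'wrist_torque': array([-0.0548,  0.0187, -0.0285]), 'width': 0.08811649154580993}
```

Emit:
step_arm(increments=[{"tx": 0, "ty": 0, "tz": 12, "roll": 0}, {"tx": 0, "ty": 0, "tz": 12, "roll": 0}, {"tx": 0, "ty": 0, "tz": 12, "roll": 0}, {"tx": 0, "ty": 0, "tz": 12, "roll": 0}, {"tx": 0, "ty": 0, "tz": 0, "roll": 0}])

```text
t: 7.02
tcp_pos: [0.4871, -0.3255, 0.111]
orientation: [[-0.094, 0.995, 0.035], [0.995, 0.095, -0.029], [-0.032, 0.032, -0.999]]
force: [-0.1, 0.5, -0.3]
width: 0.0877
```

Emit:
step_arm(increments=[{"tx": -25, "ty": -20, "tz": 0, "roll": 0}, {"tx": 25, "ty": 0, "tz": 0, "roll": 0}, {"tx": 0, "ty": 0, "tz": 0, "roll": 0}])

```text
t: 7.4
tcp_pos: [0.467, -0.3282, 0.111]
orientation: [[-0.094, 0.995, 0.036], [0.995, 0.095, -0.029], [-0.033, 0.033, -0.999]]
force: [-0.4, 1.2, 0.5]
width: 0.0878
```

Emit:
step_arm(increments=[{"tx": 1, "ty": 0, "tz": -1, "roll": 0}, {"tx": 1, "ty": 0, "tz": -1, "roll": 0}, {"tx": 1, "ty": 0, "tz": -1, "roll": 0}, {"tx": 1, "ty": 0, "tz": -1, "roll": 0}, {"tx": 1, "ty": 0, "tz": -1, "roll": 0}, {"tx": 1, "ty": 0, "tz": -1, "roll": 0}, {"tx": 1, "ty": 0, "tz": -1, "roll": 0}, {"tx": 1, "ty": 0, "tz": -1, "roll": 0}, {"tx": 1, "ty": 0, "tz": -1, "roll": 0}, {"tx": 1, "ty": 0, "tz": -1, "roll": 0}, {"tx": 1, "ty": 0, "tz": -1, "roll": 0}, {"tx": 1, "ty": 0, "tz": -1, "roll": 0}])

```text
t: 8.9
tcp_pos: [0.4659, -0.3164, 0.1241]
orientation: [[-0.094, 0.995, 0.037], [0.995, 0.095, -0.031], [-0.034, 0.033, -0.999]]
force: [-0.0, -0.1, 0.4]
width: 0.0876
```

Emit:
step_arm(increments=[{"tx": 0, "ty": 0, "tz": -40, "roll": 0}, {"tx": 0, "ty": 0, "tz": 0, "roll": 0}, {"tx": 0, "ty": 0, "tz": 0, "roll": 0}, {"tx": 0, "ty": 0, "tz": 0, "roll": 0}])

```text
t: 9.4
tcp_pos: [0.464, -0.3146, 0.1633]
orientation: [[-0.094, 0.995, 0.035], [0.995, 0.095, -0.03], [-0.033, 0.032, -0.999]]
force: [-0.3, 0.7, -0.5]
width: 0.0879
```

Emit:
step_arm(increments=[{"tx": 0, "ty": -50, "tz": 0, "roll": 0}, {"tx": 0, "ty": 0, "tz": 0, "roll": 0}, {"tx": 0, "ty": 0, "tz": 0, "roll": 0}, {"tx": 0, "ty": 0, "tz": 0, "roll": 0}])

```text
t: 9.9
tcp_pos: [0.4133, -0.3185, 0.1577]
orientation: [[-0.095, 0.995, 0.031], [0.995, 0.096, -0.026], [-0.028, 0.028, -0.999]]
force: [0.5, -0.8, -0.1]
width: 0.0878
```

Emit:
step_arm(increments=[{"tx": 0, "ty": 50, "tz": 0, "roll": 0}, {"tx": 0, "ty": 0, "tz": 0, "roll": 0}, {"tx": 0, "ty": 0, "tz": 0, "roll": 0}, {"tx": 0, "ty": 0, "tz": 0, "roll": 0}])

```text
t: 10.4
tcp_pos: [0.4649, -0.3133, 0.1581]
orientation: [[-0.096, 0.995, 0.029], [0.995, 0.097, -0.025], [-0.028, 0.027, -0.999]]
force: [0.5, 0.4, -0.7]
width: 0.0877
```

Emit:
step_arm(increments=[{"tx": 38, "ty": -46, "tz": 0, "roll": 0}, {"tx": 38, "ty": -46, "tz": 0, "roll": 0}, {"tx": 0, "ty": 0, "tz": 0, "roll": 0}, {"tx": 0, "ty": 0, "tz": 0, "roll": 0}, {"tx": 0, "ty": 0, "tz": 0, "roll": 0}])

```text
t: 11.02
tcp_pos: [0.3624, -0.2461, 0.1513]
orientation: [[-0.093, 0.995, 0.027], [0.995, 0.094, -0.024], [-0.026, 0.024, -0.999]]
force: [1.1, -0.5, 0.1]
width: 0.0875
```

Emit:
step_arm(increments=[{"tx": -13, "ty": 15, "tz": 0, "roll": 0}, {"tx": -13, "ty": 15, "tz": 0, "roll": 0}, {"tx": -13, "ty": 15, "tz": 0, "roll": 0}, {"tx": -13, "ty": 15, "tz": 0, "roll": 0}, {"tx": -13, "ty": 15, "tz": 0, "roll": 0}, {"tx": -13, "ty": 15, "tz": 0, "roll": 0}, {"tx": 0, "ty": 0, "tz": 0, "roll": 0}, {"tx": 0, "ty": 0, "tz": 0, "roll": 0}])

```text
t: 12.02
tcp_pos: [0.4684, -0.3226, 0.1547]
orientation: [[-0.093, 0.995, 0.025], [0.995, 0.093, -0.023], [-0.025, 0.023, -0.999]]
force: [0.5, 0.4, -0.1]
width: 0.088
```

Emit:
step_arm(increments=[{"tx": 10.5, "ty": 5.2, "tz": 0, "roll": 0}, {"tx": 0, "ty": 0, "tz": 11, "roll": 0}, {"tx": 0, "ty": 0, "tz": 12, "roll": 0}, {"tx": 0, "ty": 0, "tz": 12, "roll": 0}, {"tx": 0, "ty": 0, "tz": 12, "roll": 0}, {"tx": 0, "ty": 0, "tz": 0, "roll": 0}, {"tx": 0, "ty": 0, "tz": 0, "roll": 0}])

```text
t: 12.9
tcp_pos: [0.4729, -0.311, 0.1034]
orientation: [[-0.093, 0.995, 0.024], [0.995, 0.094, -0.022], [-0.024, 0.022, -0.999]]
force: [0.4, 0.1, -0.7]
width: 0.0879
```

Emit:
step_arm(increments=[{"tx": -2, "ty": 1, "tz": 10, "roll": 0}, {"tx": 0, "ty": 0, "tz": 12, "roll": 0}, {"tx": 0, "ty": 0, "tz": 12, "roll": 0}, {"tx": 0, "ty": 0, "tz": 12, "roll": 0}, {"tx": 0, "ty": 0, "tz": 10, "roll": 0}, {"tx": 0, "ty": 0, "tz": 0, "roll": 0}, {"tx": 0, "ty": 0, "tz": 0, "roll": 0}])

```text
t: 13.78
tcp_pos: [0.4756, -0.3144, 0.0434]
orientation: [[-0.093, 0.995, 0.024], [0.995, 0.093, -0.022], [-0.024, 0.022, -0.999]]
force: [-0.1, 0.3, 0.2]
width: 0.0881
```

Emit:
step_arm(increments=[{"tx": 0, "ty": 0, "tz": 7, "roll": 0}, {"tx": 0, "ty": 0, "tz": 0, "roll": 0}])

```text
t: 14.02
tcp_pos: [0.4761, -0.3148, 0.0368]
orientation: [[-0.093, 0.995, 0.025], [0.995, 0.093, -0.023], [-0.025, 0.023, -0.999]]
force: [-0.6, -0.0, -0.2]
width: 0.088
```

Emit:
step_arm(increments=[{"tx": 0, "ty": 0, "tz": 0, "roll": 0}, {"tx": 0, "ty": 0, "tz": 0, "roll": 0}, {"tx": 0, "ty": 0, "tz": 0, "roll": 0}, {"tx": 0, "ty": 0, "tz": 0, "roll": 0}, {"tx": 0, "ty": 0, "tz": 0, "roll": 0}, {"tx": 0, "ty": 0, "tz": 0, "roll": 0}], gripper=0.15)

```text
t: 14.78
tcp_pos: [0.4767, -0.3151, 0.0379]
orientation: [[-0.093, 0.995, 0.027], [0.995, 0.094, -0.024], [-0.026, 0.024, -0.999]]
force: [-0.2, 0.3, -0.7]
width: 0.0509
```

```bash
python3 - <<'E'
from h import *
np.set_printoptions(precision=4,suppress=True)
s=readout.state();print(s['width'],s['force'],s['wrist_torque'],s['tcp_pos'])
E
```

```text
0.05086990053887972 [-0.1527  0.3108 -0.7126] [-0.0947  0.1272  0.0142] [ 0.4767 -0.3151  0.0379]
```

Emit:
step_arm(increments=[{"tx": 7, "ty": 4, "tz": -0.1, "roll": 0.5}, {"tx": 14, "ty": 4, "tz": -0.3, "roll": 0.5}, {"tx": 14, "ty": 4, "tz": -0.3, "roll": 0.5}, {"tx": 14, "ty": 4, "tz": -0.3, "roll": 0.5}, {"tx": 14, "ty": 4, "tz": -0.3, "roll": 0.5}, {"tx": 14, "ty": 4, "tz": -0.3, "roll": 0.5}, {"tx": 0, "ty": 0, "tz": 0, "roll": 0}])

```text
t: 15.65
tcp_pos: [0.4964, -0.23, 0.0379]
orientation: [[-0.038, 0.999, 0.026], [0.999, 0.039, -0.023], [-0.024, 0.025, -0.999]]
force: [0.3, 2.2, 0.9]
width: 0.0511
```

```bash
python3 - <<'E'
from h import *
np.set_printoptions(precision=4,suppress=True)
s=readout.state();print(s['width'],s['force'],s['wrist_torque'],s['tcp_pos'])
E
```

```text
0.05114099759885206 [0.2815 2.1883 0.9011] [ 0.3344  0.0824 -0.027 ] [ 0.4964 -0.23    0.0379]
```

Emit:
step_arm(increments=[{"tx": 7, "ty": 3, "tz": -0.2, "roll": 0.4}, {"tx": 14, "ty": 3, "tz": -0.3, "roll": 0.4}, {"tx": 14, "ty": 3, "tz": -0.3, "roll": 0.4}, {"tx": 14, "ty": 3, "tz": -0.3, "roll": 0.4}, {"tx": 14, "ty": 3, "tz": -0.3, "roll": 0.3}, {"tx": 0, "ty": 0, "tz": 0, "roll": 0}, {"tx": 0, "ty": 0, "tz": 0, "roll": 0}])

```text
t: 16.52
tcp_pos: [0.5109, -0.1619, 0.038]
orientation: [[-0.003, 1.0, 0.026], [1.0, 0.004, -0.023], [-0.023, 0.026, -0.999]]
force: [0.7, -0.7, -0.3]
width: 0.0508
```

```bash
cat > k.py <<'E'
from h import *
import sys
np.set_printoptions(precision=4,suppress=True)
s=readout.state();print(s['width'],s['force'],s['wrist_torque'],s['tcp_pos'])
a=cap('top');b=cap('scene')
f=sys.argv[1]
x=cv2.resize(a['pixels'][180:310,120:400][...,::-1],(800,371),interpolation=cv2.INTER_CUBIC)
y=cv2.resize(b['pixels'][160:300,110:330][...,::-1],(360,229),interpolation=cv2.INTER_CUBIC)
z=np.zeros((600,800,3),np.uint8);z[:371]=x;z[371:,:360]=y;cv2.imwrite('pics/'+f,z)
np.savez('t.npz',**a)
E
python3 k.py k1.png
```

```text
0.05078551762127705 [ 0.6647 -0.7073 -0.3148] [-0.2467  0.1091 -0.0567] [ 0.5109 -0.1619  0.038 ]
```

View pics/k1.png

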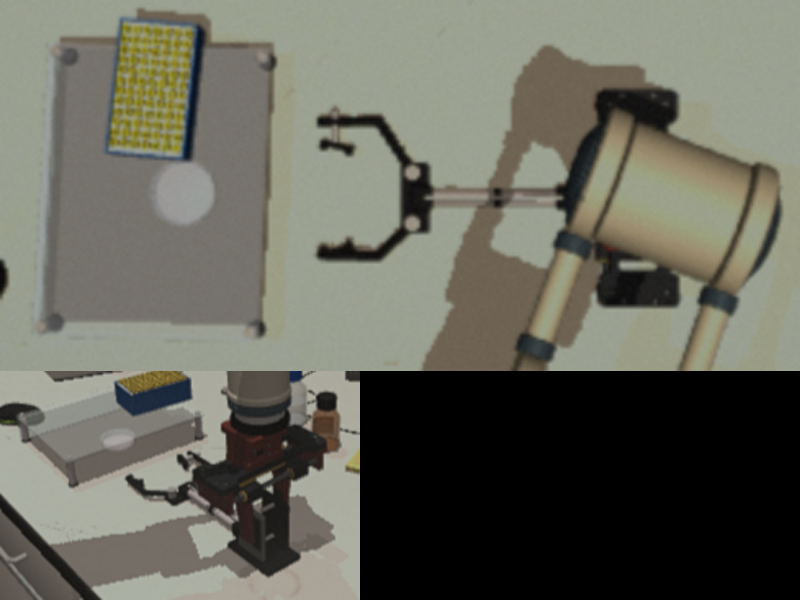

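The jaws are aligned: dish centre at (183,193), pad midpoint at about (337,195). The scale gives about 140 mm still to go, against 138 mm by calculation. Advancing.

Emit:
step_arm(increments=[{"tx": 7, "ty": 0.5, "tz": -0.2, "roll": 0}, {"tx": 14, "ty": 0.5, "tz": -0.3, "roll": 0}, {"tx": 14, "ty": 0.5, "tz": -0.3, "roll": 0}, {"tx": 14, "ty": 0.5, "tz": -0.3, "roll": 0}, {"tx": 14, "ty": 0, "tz": -0.3, "roll": 0}, {"tx": 14, "ty": 0, "tz": -0.3, "roll": 0}, {"tx": 0, "ty": 0, "tz": 0, "roll": 0}])

```text
t: 17.5
tcp_pos: [0.5125, -0.0796, 0.0379]
orientation: [[-0.002, 1.0, 0.026], [1.0, 0.003, -0.023], [-0.023, 0.026, -0.999]]
force: [0.6, 1.9, -0.1]
width: 0.0506
```

Remaining: 56 mm.

Emit:
step_arm(increments=[{"tx": 7, "ty": 0, "tz": -0.2, "roll": 0}, {"tx": 14, "ty": 0, "tz": -0.3, "roll": 0}, {"tx": 14, "ty": 0, "tz": -0.3, "roll": 0}, {"tx": 10, "ty": 0, "tz": -0.2, "roll": 0}, {"tx": 6, "ty": 0, "tz": -0.1, "roll": 0}, {"tx": 0, "ty": 0, "tz": 0, "roll": 0}, {"tx": 0, "ty": 0, "tz": 0, "roll": 0}])

```text
t: 18.38
tcp_pos: [0.5124, -0.0255, 0.038]
orientation: [[-0.002, 1.0, 0.026], [1.0, 0.003, -0.023], [-0.023, 0.026, -0.999]]
force: [0.4, -1.9, -0.0]
width: 0.0506
```

```bash
python3 k.py k2.png; python3 - <<'E'
from h import *
w=cap('wrist','w5.png')
E
```

```text
0.05062310804059131 [ 0.4175 -1.9393 -0.0378] [-0.2769  0.2444 -0.0069] [ 0.5124 -0.0255  0.038 ]
```

View pics/k2.png

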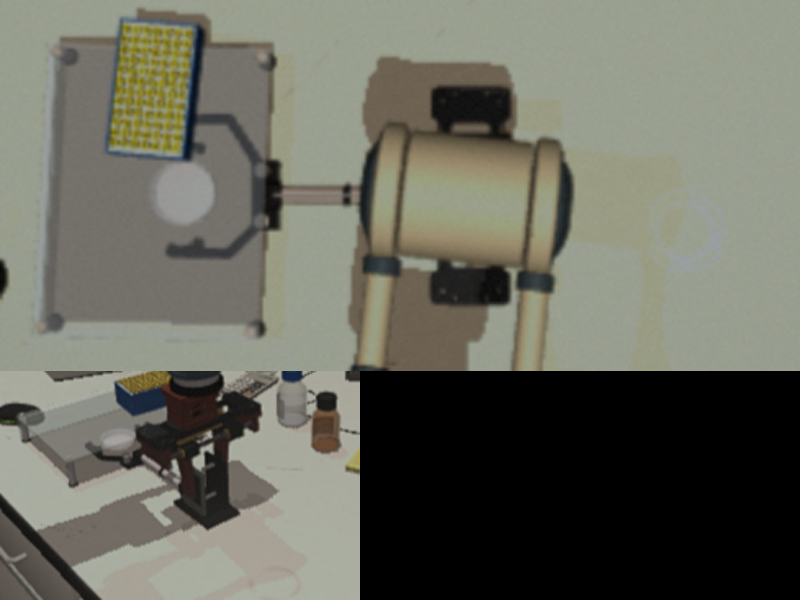

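The jaws are around the dish: left pad at about (172–198, 245), dish at (185,193), box undisturbed. I'll squeeze in stages and track jaw and dish centroids in averaged top images to find where the pads seat.

```bash
cat > m.py <<'E'
from h import *
import json,os
np.set_printoptions(precision=3,suppress=True)
ws=[];I=0;N=5
for _ in range(N):
    ws.append(readout.state()['width']); I=I+optics.capture('top')['pixels'].astype(float).mean(2)
I/=N; s=readout.state()
def cen(r0,r1,c0,c1,f):
    w=f(I[r0:r1,c0:c1]).clip(0); yy,xx=np.mgrid[r0:r1,c0:c1]; return (w*yy).sum()/w.sum(),(w*xx).sum()/w.sum()
bg=np.median(I[272:285,170:200])
jl=cen(256,275,179,188,lambda a:bg-12-a)
jr=cen(215,236,193,200,lambda a:bg-12-a)
d=cen(232,262,170,202,lambda a:a-bg-12)
print('w',np.mean(ws)*1000,'t',52-np.mean(ws)*1000,'bg',bg,'jawL',jl[0],'jawR',jr[0],'dish',d,'F',s['force'],s['tcp_pos'],s['t'])
E
python3 m.py
```

```text
w 50.98138209013555 t 1.018617909864453 bg 112.13333333333333 jawL 267.50210232713044 jawR 221.2688347653199 dish (np.float64(246.76763890243728), np.float64(183.89531626694907)) F [0.147 0.002 0.488] [ 0.512 -0.026  0.038] 18.775
```

Emit:
step_arm(increments=[{"tx": 0, "ty": 0, "tz": 0, "roll": 0}, {"tx": 0, "ty": 0, "tz": 0, "roll": 0}], gripper=0.045)

```text
t: 19.02
tcp_pos: [0.5133, -0.0256, 0.0386]
orientation: [[-0.002, 1.0, 0.028], [1.0, 0.002, -0.023], [-0.023, 0.028, -0.999]]
force: [1.0, 0.0, -1.5]
width: 0.046
```

```bash
python3 m.py
```

```text
w 46.269759317754065 t 5.730240682245935 bg 112.13333333333333 jawL 265.76335755930035 jawR 222.28689077899284 dish (np.float64(246.78055408456197), np.float64(183.88481423674017)) F [1.307 1.075 0.351] [ 0.513 -0.026  0.039] 19.275
```

Emit:
step_arm(increments=[{"tx": 0, "ty": 0, "tz": 0, "roll": 0}, {"tx": 0, "ty": 0, "tz": 0, "roll": 0}], gripper=-0.023)

```text
t: 19.52
tcp_pos: [0.5135, -0.0256, 0.0388]
orientation: [[-0.002, 1.0, 0.029], [1.0, 0.002, -0.023], [-0.023, 0.029, -0.999]]
force: [1.8, 0.3, -1.0]
width: 0.0434
```

```bash
python3 m.py
```

```text
w 43.51363741462229 t 8.486362585377712 bg 112.13333333333333 jawL 264.86424541607903 jawR 223.39814929056143 dish (np.float64(246.7807437382265), np.float64(183.8948161585153)) F [ 1.97  -0.661  1.091] [ 0.514 -0.026  0.039] 19.775
```

```bash
python3 - <<'E'
from h import *
A=np.load('t.npz')['pixels'].astype(float).mean(2)
B=np.mean([optics.capture('top')['pixels'].astype(float).mean(2) for _ in range(4)],0)
def f(I):
    out=[]
    for c0,c1 in [(212,218),(222,238)]:
        w=(95-I[232:266,c0:c1]).clip(0) if c0<220 else abs(I[238:258,c0:c1]-np.median(I[255:262,c0:c1])).clip(8)-8
        yy=np.arange(232,266) if c0<220 else np.arange(238,258)
        out.append((w.sum(1)*yy).sum()/w.sum())
    return out
print(f(A),f(B))
c={k:v for k,v in np.load('t.npz').items()}
print('dish',ray(c,183.9,246.78,.012),'head',ray(c,215,f(B)[0],.02))
u,v=B.shape
z=cv2.resize(B[205:285,155:255].astype(np.uint8),(800,600),interpolation=cv2.INTER_CUBIC)
cv2.imwrite('pics/k3.png',z)
E
```

```text
[np.float64(247.76384737802277), np.float64(247.64693273451059)] [np.float64(248.3435959871433), np.float64(246.95044151609835)]
dish [0.51320728 0.23664269 0.012     ] head [0.50951253 0.15477599 0.02      ]
```

View pics/k3.png

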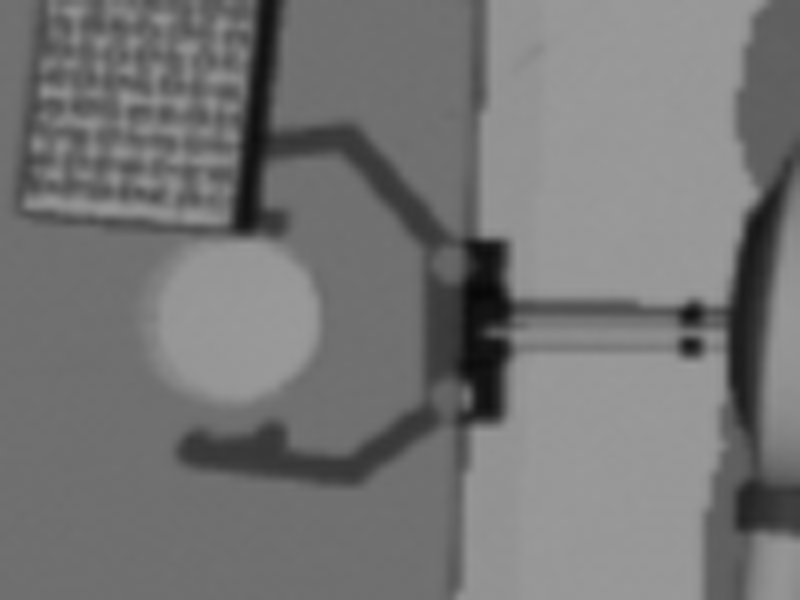

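The dish centre is at (238,320) and the reacher axis at v≈329, so the dish is about 3 mm right of the axis. The right rib is nearer to it, at v≈235. I'll shift right 3 mm and continue squeezing in stages.

Emit:
step_arm(increments=[{"tx": 0, "ty": 1.5, "tz": 0, "roll": 0}, {"tx": 0, "ty": 1.5, "tz": 0, "roll": 0}, {"tx": 0, "ty": 0, "tz": 0, "roll": 0}])

```text
t: 20.35
tcp_pos: [0.5144, -0.0256, 0.0384]
orientation: [[-0.002, 1.0, 0.023], [1.0, 0.003, -0.023], [-0.023, 0.023, -0.999]]
force: [-0.7, 0.3, 3.6]
width: 0.0436
```

```bash
sed -i 's/^print.*/h=cen(232,266,212,218,lambda a:95-a)\n&\nprint("head",h[0],"dish-head",d[0]-h[0],"jawL-dish",jl[0]-d[0],"err",np.mean(ws)*1000)/' m.py; python3 m.py
```

```text
w 43.298720090340154 t 8.701279909659846 bg 112.06666666666668 jawL 264.79555856250244 jawR 223.45414210559676 dish (np.float64(246.78156865215172), np.float64(183.89178861617924)) F [-3.19  -0.155  3.434] [ 0.514 -0.026  0.038] 20.6
head 248.2230542823418 dish-head -1.4414856301900727 jawL-dish 18.013989910350716 err 43.298720090340154
```

Emit:
step_arm(increments=[{"tx": 0, "ty": 0.5, "tz": 0, "roll": 0}, {"tx": 0, "ty": 0, "tz": 0, "roll": 0}, {"tx": 0, "ty": 0, "tz": 0, "roll": 0}], gripper=-0.09)

```text
t: 20.98
tcp_pos: [0.5157, -0.0256, 0.0386]
orientation: [[-0.002, 1.0, 0.025], [1.0, 0.003, -0.023], [-0.023, 0.025, -0.999]]
force: [-0.9, -0.5, 2.6]
width: 0.0401
```

```bash
python3 m.py
```

```text
w 40.20379466361827 t 11.796205336381732 bg 112.06666666666668 jawL 263.6161690010774 jawR 224.1827151002627 dish (np.float64(247.34565111250606), np.float64(183.64782729999303)) F [-0.678  0.44   2.676] [ 0.516 -0.026  0.039] 21.225
head 248.2262549684627 dish-head -0.8806038559566502 jawL-dish 16.270517888571362 err 40.20379466361827
```

Emit:
step_arm(increments=[{"tx": 0, "ty": 0.3, "tz": 0, "roll": 0}, {"tx": 0, "ty": 0, "tz": 0, "roll": 0}, {"tx": 0, "ty": 0, "tz": 0, "roll": 0}], gripper=-0.115)

```text
t: 21.6
tcp_pos: [0.5162, -0.0256, 0.0386]
orientation: [[-0.002, 1.0, 0.026], [1.0, 0.003, -0.023], [-0.023, 0.026, -0.999]]
force: [-1.0, -0.3, 1.3]
width: 0.0395
```

```bash
python3 m.py
```

```text
w 39.32181935058926 t 12.678180649410741 bg 112.0 jawL 263.1961155301568 jawR 224.57298423088363 dish (np.float64(247.6767695875458), np.float64(183.6225697290708)) F [-0.65   0.045  2.323] [ 0.516 -0.026  0.039] 21.85
head 248.23399753129962 dish-head -0.5572279437538157 jawL-dish 15.519345942611011 err 39.32181935058926
```

Emit:
step_arm(increments=[{"tx": 0, "ty": 0, "tz": 0, "roll": 0}, {"tx": 0, "ty": 0, "tz": 0, "roll": 0}, {"tx": 0, "ty": 0, "tz": 0, "roll": 0}], gripper=-0.135)

```text
t: 22.22
tcp_pos: [0.5165, -0.0256, 0.0387]
orientation: [[-0.002, 1.0, 0.026], [1.0, 0.003, -0.023], [-0.023, 0.026, -0.999]]
force: [-0.7, 1.1, 1.7]
width: 0.0385
```

```bash
python3 m.py
```

```text
w 38.43439909706682 t 13.565600902933177 bg 112.06666666666665 jawL 262.87793187443526 jawR 224.88928377808568 dish (np.float64(247.96576461146387), np.float64(183.47142474972898)) F [-0.634  0.144  1.202] [ 0.517 -0.026  0.039] 22.475
head 248.25591177895524 dish-head -0.2901471674913694 jawL-dish 14.912167262971394 err 38.43439909706682
```

Emit:
step_arm(increments=[{"tx": 0, "ty": 0, "tz": 0, "roll": 0}, {"tx": 0, "ty": 0, "tz": 0, "roll": 0}, {"tx": 0, "ty": 0, "tz": 0, "roll": 0}], gripper=-0.155)

```text
t: 22.85
tcp_pos: [0.5169, -0.0256, 0.0388]
orientation: [[-0.002, 1.0, 0.027], [1.0, 0.003, -0.023], [-0.023, 0.027, -0.999]]
force: [-0.3, 0.1, 2.8]
width: 0.0376
```

```bash
python3 m.py
```

```text
w 37.56263950341512 t 14.43736049658488 bg 112.0 jawL 262.7957793878925 jawR 224.90264036418813 dish (np.float64(248.06432370072318), np.float64(183.46211204592137)) F [1.078 0.658 1.428] [ 0.517 -0.026  0.039] 23.1
head 248.24981342278775 dish-head -0.18548972206457393 jawL-dish 14.731455687169301 err 37.56263950341512
```

Seating shows near t ≈ 13.8 mm, where the jaw-to-dish and dish-to-head distances flatten. That matches the pad-geometry estimate. I'll add about 2.5 mm.

Emit:
step_arm(increments=[{"tx": 0, "ty": 0, "tz": 0, "roll": 0}, {"tx": 0, "ty": 0, "tz": 0, "roll": 0}, {"tx": 0, "ty": 0, "tz": 0, "roll": 0}], gripper=-0.18)

```text
t: 23.48
tcp_pos: [0.5172, -0.0256, 0.0389]
orientation: [[-0.002, 1.0, 0.028], [1.0, 0.002, -0.023], [-0.023, 0.028, -0.999]]
force: [1.2, -0.3, 2.1]
width: 0.0364
```

```bash
python3 m.py
```

```text
w 36.55796636552928 t 15.442033634470718 bg 112.06666666666668 jawL 262.7337077756533 jawR 224.9386166967565 dish (np.float64(248.0498401699208), np.float64(183.4642340505105)) F [0.587 0.829 0.966] [ 0.517 -0.026  0.039] 23.725
head 248.22531350068738 dish-head -0.17547333076657878 jawL-dish 14.683867605732473 err 36.55796636552928
```

Emit:
step_arm(increments=[{"tx": 0, "ty": 0, "tz": 0, "roll": 0}, {"tx": 0, "ty": 0, "tz": 0, "roll": 0}, {"tx": 0, "ty": 0, "tz": 0, "roll": 0}], gripper=-0.198)

```text
t: 24.1
tcp_pos: [0.5174, -0.0257, 0.0389]
orientation: [[-0.002, 1.0, 0.029], [1.0, 0.002, -0.023], [-0.023, 0.029, -0.999]]
force: [1.8, -0.4, 0.8]
width: 0.0358
```

```bash
python3 m.py
```

```text
w 35.72581941816101 t 16.27418058183899 bg 112.06666666666665 jawL 262.70616528202885 jawR 224.94222028516282 dish (np.float64(248.02685210588888), np.float64(183.4401156532934)) F [1.554 0.951 0.929] [ 0.517 -0.026  0.039] 24.35
head 248.2242680835426 dish-head -0.1974159776537192 jawL-dish 14.67931317613997 err 35.72581941816101
```

The plateau is confirmed, at roughly 2.5 N per jaw. Drawing it out gently.

Emit:
step_arm(increments=[{"tx": -3, "ty": 0, "tz": 0.1, "roll": 0}, {"tx": -6, "ty": 0, "tz": 0.1, "roll": 0}, {"tx": -9, "ty": 0, "tz": 0.2, "roll": 0}, {"tx": -9, "ty": 0, "tz": 0.2, "roll": 0}, {"tx": -9, "ty": 0, "tz": 0.2, "roll": 0}, {"tx": -9, "ty": 0, "tz": 0.2, "roll": 0}, {"tx": -6, "ty": 0, "tz": 0.1, "roll": 0}, {"tx": -3, "ty": 0, "tz": 0.1, "roll": 0}, {"tx": 0, "ty": 0, "tz": 0, "roll": 0}])

```text
t: 25.48
tcp_pos: [0.5165, -0.0827, 0.0388]
orientation: [[-0.001, 1.0, 0.026], [1.0, 0.002, -0.021], [-0.021, 0.026, -0.999]]
force: [1.0, 2.8, 2.6]
width: 0.036
```

```bash
cat > d.py <<'E'
from h import *
s=readout.state();c=optics.capture('top');I=c['pixels'].astype(float).mean(2)
print(s['width'],s['force'],s['tcp_pos'])
# dish expected ahead of TCP
e=proj(c,[s['tcp_pos'][0]-.004,s['tcp_pos'][1]+.262,.012]);print('expect',e)
x0,y0=int(e[0])-14,int(e[1])-14;P=I[y0:y0+29,x0:x0+29]
bg=np.median(I[285:290,int(e[0])-10:int(e[0])+10]);print('bg',bg,'centre',I[int(e[1])-3:int(e[1])+4,int(e[0])-3:int(e[0])+4].mean())
bg=112
w=(P-bg-12).clip(0);yy,xx=np.mgrid[y0:y0+29,x0:x0+29];q=((w*xx).sum()/w.sum(),(w*yy).sum()/w.sum());print('cen',q,ray(c,*q,.012))
E
python3 d.py
```

```text
0.03602861770351305 [0.99026101 2.80185551 2.58047762] [ 0.51650175 -0.08273748  0.03876609]
expect (np.float64(205.96262444775536), np.float64(247.17964044879687))
bg 113.0 centre 153.33333333333331
cen (np.float64(207.8228541540494), np.float64(248.3961349997247)) [0.50937847 0.1743686  0.012     ]
```

The dish is following. Continuing.

Emit:
step_arm(increments=[{"tx": -4, "ty": 0, "tz": 0.1, "roll": 0}, {"tx": -8, "ty": 0, "tz": 0.2, "roll": 0}, {"tx": -9, "ty": 0, "tz": 0.2, "roll": 0}, {"tx": -9, "ty": 0, "tz": 0.2, "roll": 0}, {"tx": -9, "ty": 0, "tz": 0.2, "roll": 0}, {"tx": -9, "ty": 0, "tz": 0.2, "roll": 0}, {"tx": -9, "ty": 0, "tz": 0.2, "roll": 0}, {"tx": -9, "ty": 0, "tz": 0.2, "roll": 0}, {"tx": -9, "ty": 0, "tz": 0.2, "roll": 0}, {"tx": -8, "ty": 0, "tz": 0.2, "roll": 0}, {"tx": -4, "ty": 0, "tz": 0.1, "roll": 0}, {"tx": 0, "ty": 0, "tz": 0, "roll": 0}])

```text
t: 27.02
tcp_pos: [0.5167, -0.1758, 0.0388]
orientation: [[-0.002, 1.0, 0.026], [1.0, 0.002, -0.021], [-0.021, 0.026, -0.999]]
force: [-0.3, 2.0, 2.1]
width: 0.0358
```

Emit:
step_arm(increments=[{"tx": -4, "ty": 0, "tz": 0.1, "roll": 0}, {"tx": -8, "ty": 0, "tz": 0.2, "roll": 0}, {"tx": -9, "ty": 0, "tz": 0.2, "roll": 0}, {"tx": -9, "ty": 0, "tz": 0.2, "roll": 0}, {"tx": -6, "ty": 0, "tz": 0.1, "roll": 0}, {"tx": -3, "ty": 0, "tz": 0, "roll": 0}, {"tx": 0, "ty": 0, "tz": 0, "roll": 0}, {"tx": 0, "ty": 0, "tz": 0, "roll": 0}])

```text
t: 28.02
tcp_pos: [0.5167, -0.2174, 0.0388]
orientation: [[-0.002, 1.0, 0.026], [1.0, 0.003, -0.021], [-0.021, 0.026, -0.999]]
force: [0.7, 3.1, 4.3]
width: 0.0355
```

```bash
python3 d.py;python3 k.py k4.png
```

```text
0.03552666935668379 [0.67594983 3.10434827 4.29134462] [ 0.516696   -0.21740255  0.03875871]
expect (np.float64(257.76808238909933), np.float64(247.4036987152109))
bg 155.33333333333334 centre 153.82312925170066
cen (np.float64(256.97290708055766), np.float64(247.63797129318036)) [0.51207724 0.04665825 0.012     ]
0.0356891243807567 [1.0677 2.3566 3.6272] [ 0.2693  0.2966 -0.1049] [ 0.5167 -0.2174  0.0388]
```

View pics/k4.png

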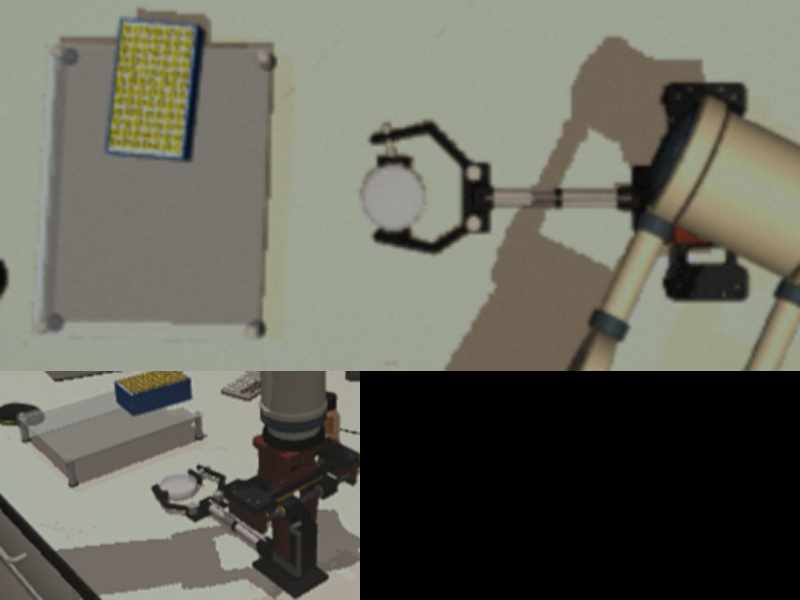

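The dish is held in the jaws at crop (393,197), fully clear of the riser front. Box and bottles look undisturbed. Releasing gradually.

Emit:
step_arm(increments=[{"tx": 0, "ty": 0, "tz": 0, "roll": 0}, {"tx": 0, "ty": 0, "tz": 0, "roll": 0}, {"tx": 0, "ty": 0, "tz": 0, "roll": 0}], gripper=-0.1)

```text
t: 28.55
tcp_pos: [0.5153, -0.2175, 0.0385]
orientation: [[-0.002, 1.0, 0.023], [1.0, 0.003, -0.021], [-0.022, 0.023, -1.0]]
force: [-1.2, 1.0, 2.9]
width: 0.0397
```

Emit:
step_arm(increments=[{"tx": 0, "ty": 0, "tz": 0, "roll": 0}, {"tx": 0, "ty": 0, "tz": 0, "roll": 0}, {"tx": 0, "ty": 0, "tz": 0, "roll": 0}], gripper=0.05)

```text
t: 28.92
tcp_pos: [0.5145, -0.2179, 0.0383]
orientation: [[-0.002, 1.0, 0.021], [1.0, 0.003, -0.022], [-0.022, 0.021, -1.0]]
force: [-3.4, 1.0, 4.6]
width: 0.0466
```

Emit:
step_arm(increments=[{"tx": 0, "ty": 0, "tz": 0, "roll": 0}, {"tx": 0, "ty": 0, "tz": 0, "roll": 0}, {"tx": 0, "ty": 0, "tz": 0, "roll": 0}], gripper=0.2)

```text
t: 29.3
tcp_pos: [0.5151, -0.2181, 0.0376]
orientation: [[-0.002, 1.0, 0.022], [1.0, 0.003, -0.022], [-0.022, 0.022, -1.0]]
force: [-1.5, 1.5, 1.8]
width: 0.0528
```

Emit:
step_arm(increments=[{"tx": 0, "ty": 0, "tz": 0, "roll": 0}, {"tx": 0, "ty": 0, "tz": 0, "roll": 0}, {"tx": 0, "ty": 0, "tz": 0, "roll": 0}, {"tx": 0, "ty": 0, "tz": 0, "roll": 0}, {"tx": 0, "ty": 0, "tz": 0, "roll": 0}], gripper=1)

```text
t: 29.92
tcp_pos: [0.5158, -0.2181, 0.0372]
orientation: [[-0.002, 1.0, 0.024], [1.0, 0.002, -0.022], [-0.022, 0.024, -0.999]]
force: [0.4, 0.3, 0.2]
width: 0.088
```

```bash
python3 d.py; python3 - <<'E'
from h import *
cap('wrist','w6.png')
w=cap('wrist');cv2.imwrite('pics/w6.png',w['pixels'][...,::-1])
E
```

```text
0.08796721181415805 [0.4460157  0.33978777 0.20315267] [ 0.5157921  -0.21814227  0.03718115]
expect (np.float64(258.0494153879252), np.float64(247.7542688062683))
bg 155.33333333333334 centre 154.2380952380952
cen (np.float64(258.1966714387974), np.float64(247.27177284657597)) [0.51304418 0.04348677 0.012     ]
```

View pics/w6.png

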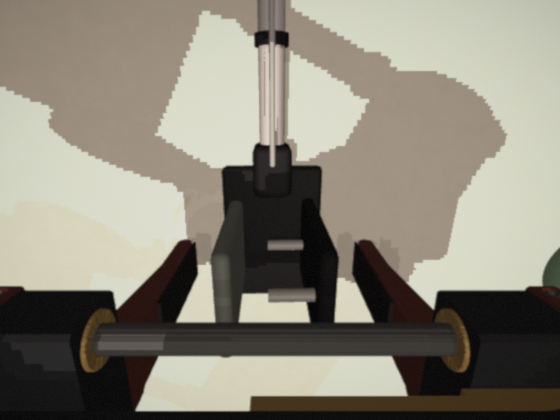

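The fingers are clear of both plates. Rising.

Emit:
step_arm(increments=[{"tx": 0, "ty": 0, "tz": -8, "roll": 0}, {"tx": 0, "ty": 0, "tz": -12, "roll": 0}, {"tx": 0, "ty": 0, "tz": -12, "roll": 0}, {"tx": 0, "ty": 0, "tz": -12, "roll": 0}, {"tx": 0, "ty": 0, "tz": -15, "roll": 0}, {"tx": 0, "ty": 0, "tz": -20, "roll": 0}, {"tx": 0, "ty": 0, "tz": -30, "roll": 0}, {"tx": 0, "ty": 0, "tz": -30, "roll": 0}, {"tx": -30, "ty": 0, "tz": -30, "roll": 0}, {"tx": -40, "ty": 0, "tz": -10, "roll": 0}, {"tx": -40, "ty": 0, "tz": 0, "roll": 0}, {"tx": 0, "ty": 0, "tz": 0, "roll": 0}])

```text
t: 31.58
tcp_pos: [0.512, -0.3263, 0.236]
orientation: [[-0.004, 1.0, 0.031], [1.0, 0.005, -0.027], [-0.027, 0.031, -0.999]]
force: [0.5, -0.3, -0.0]
width: 0.0878
```

```bash
python3 k.py k5.png; python3 - <<'E'
from h import *
c={k:v for k,v in np.load('t.npz').items()};I=c['pixels'].astype(float);O=np.load('top0.npy').astype(float)
for n,(x,y,z) in dict(box=(.6004,.2458,.114),amber=(.783,-.005,.1),white=(.803,.1045,.11)).items():
    u,v=map(int,proj(c,(x,y,z)));print(n,(u,v),abs(I-O)[v-20:v+20,u-16:u+16].mean())
E
```

```text
0.08778813113348966 [ 0.4815 -0.2811 -0.0163] [-0.0591  0.081   0.0473] [ 0.512  -0.3263  0.236 ]
box (173, 210) 8.347135416666667
amber (277, 137) 8.901041666666666
white (233, 128) 9.51484375
```

View pics/k5.png

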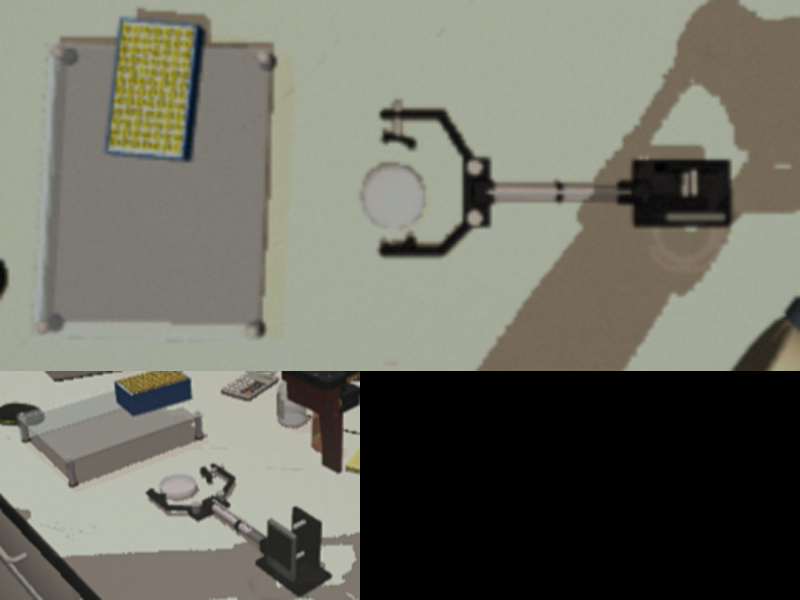

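The dish lies flat and free at (393,197), in front of the riser. The reacher is lying open around it, and the box and riser are in place. The robot touches nothing, so I'm handing in.

```bash
python3 -c "
from h import *
print(order.hand_in())"
```

```text
the job is handed in; nothing more can be done
None
```

The dish is out: it lies free and flat on the worktop in front of the riser, and I handed the job in at about 32 s.

**How it went:** I held the reacher by its grip with the trigger barely squeezed and slid the open jaws round the dish. I then squeezed in stages while watching the top camera. The jaws stopped closing on the dish at about 13.8 mm of trigger, which matched the estimate from the pad spacing. I stopped at 16.3 mm, which should be about 2.5 N per jaw. I drew the dish out about 19 cm in the jaws, released it slowly and raised the gripper clear.

**Last checks:**
- **Dish:** its centre is at about (0.513, 0.043). The riser's front edge is at y ≈ 0.15, so the dish is well clear of it.
- **Reacher:** it lies on its sole with its jaws open around the dish.
- **Riser and box:** both look unmoved in the last picture.
- **Robot:** it touches nothing, and the measured force is about 0.

**Less certain:**
- **Grip force:** it was never measured directly, only worked out from how far the trigger was squeezed. I saw no crack in the pictures, but they are coarse.
- **Box and bottles:** the before/after image comparison gave a difference of 8 to 9 grey levels at the box and both bottles alike. I took that as image noise and did not check it against an area where nothing had moved. The gripper never went near the bottles.
- **Tool tilt:** an early fast descent tilted the tool about 2°. I got it down to about 1.8° before gripping, and it was still about that at the end.
- **Off-centre dish:** the right jaw met the dish first and nudged it about 3 mm sideways before both jaws seated.

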